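# Lift the hot brown egg out of the egg cooker with the tongs

### The job

The boiled eggs are done and hot, so take the brown one out of the egg cooker with the sprung kitchen tongs, never with the gripper itself: pick up the tongs by their black grips, squeeze them shut on the egg, lift it out of its cup and carry it over the used green bowl so that it drips in there. Leave the two white eggs standing in their cups, and the bowl, the spice jar and the spoon where they are. Finish while still holding: the egg stays squeezed in the tongs, in mid-air above the middle of the bowl and well clear of its rim; nothing is put down or let go.

Things in the scene. Friction and masses are not known exactly. Their poses are not given: they have to be found in the camera images.
- tongs_grip (a point): Middle of the tongs, on the centre line between their two black grips, 13 mm above their underside, 115 mm ahead of the hinge; they balance near here. Axes: x from hinge to tips, y across (the way they are squeezed), z up. Each grip is 58 mm long (x) and 22 mm high, 2 to 24 mm above the underside. Outside width over the grips: 55 mm standing open, 41 mm when closed on the egg.
- tongs_tip (a point): Point half-way between the two green scoops at the tips of the tongs, 105 mm ahead of tongs_grip along its x, same height and axes. Each scoop is 42 mm long, 26 mm high (13 mm above and below this point), hollow towards the other. Open, there are 70 mm free between them (76 mm over their outsides); closed on the egg they centre it here.
- tongs: The sprung steel tongs, lying on edge so that they open and close level; 265 mm long, 26 mm high, 0.12 kg. Origin below tongs_grip, on the underside; axes as tongs_grip. The spring holds them open: a squeeze on the grips starts to close them at 5 N and brings them to the egg at 9 N; about half of any further squeeze reaches the egg. Let go, they open.
- brown_egg_center (a point): Centre (half-way up) of the brown hen's egg, 44 mm across, 57 mm tall, about 0.06 kg, standing upright, blunt end down, in one of the two front cups of the egg cooker. Its widest girth is 2.5 mm below this point, its underside 28.5 mm below, the rim of its cup 20 mm below.
- brown_egg: The same brown egg; origin at the middle of its underside.
- white_egg_a_center (a point): Centre (half-way up) of a white egg of the same size, in the other front cup (the brown one and this one may change places); stays there.
- white_egg_b_center (a point): Centre (half-way up) of the second white egg of the same size, in the rear cup; stays there.
- egg_cooker: Low round white egg cooker, 160 mm across, fixed, lid off. Origin at the centre of its underside, z up, grey dial on its -x side. Tray top 52 mm high, on it three ring cups, 38 mm across, rims 63 mm high, 44 mm from the axis: front left at 120 deg from its x (anticlockwise from above), front right at 240, rear at 0. Eggs stand 76 mm apart; open tongs pointing away from the robot fit between.
- bowl_rim (a point): Centre of the mouth of the small green glazed bowl, 124 mm across and 60 mm high, standing loose on the worktop left of the work; the point is 60 mm above the worktop.
- green_bowl: The same bowl; origin at the centre of its underside.
- cooker_lid: Frosted clear plastic dome lid of the cooker with a black knob, 152 mm across, 83 mm high, fixed to the worktop behind the work; origin at the centre of its underside.
- salt_jar: Round spice jar with a dark lid, 41 mm across, 105 mm high, standing loose behind the bowl; origin at its underside. Left alone.
- spoon: Metal spoon, 199 mm long, lying at the right edge of the worktop; origin at its middle, underside. Left alone.
Mind the look-alikes: they are no part of the job. Leave any pink look-alike of the green_bowl alone.

How it is judged:
On the way, in this order (a step that is already met when the one before it is completed fails the run):
1. the tongs are held by the gripper, clear of the worktop, with no egg in them yet (height (world z) of tongs_grip above 0.05 m and contact force between tongs and the fingers above 1 N and distance of brown_egg_center from where it was at the start of the episode below 0.01 m), for 0.2 s.
2. the brown egg is squeezed in the tongs and lifted out of its cup (contact force between brown_egg and tongs above 1.5 N and z of brown_egg_center in the frame of egg_cooker above 0.105 m and contact force between brown_egg and egg_cooker below 0.1 N), for 0.2 s.
At the end, for the whole second after the job is handed in: The egg is squeezed in the tongs (over 1.5 N, within 30 mm of the tips' middle), the tongs in the gripper; the egg is still, 110-350 mm high, within 45 mm of the bowl's middle, touching nothing else. Bowl and jar moved under 30 mm, spoon 50, white eggs 15 (horizontal distance between brown_egg_center and bowl_rim below 0.045 m and height (world z) of brown_egg_center between 0.11 and 0.35 m and contact force between brown_egg and tongs above 1.5 N and distance between brown_egg_center and tongs_tip below 0.03 m and contact force between brown_egg and the arm below 0.3 N and contact force between brown_egg and the fingers below 0.3 N and contact force between each of brown_egg, tongs and green_bowl below 0.1 N and contact force between tongs and the fingers above 1 N and linear speed of brown_egg below 0.03 m/s and distance of each of green_bowl, salt_jar from where it was at the start of the episode below 0.03 m and distance of each of white_egg_a_center, white_egg_b_center from where it was at the start of the episode below 0.015 m and distance of spoon from where it was at the start of the episode below 0.05 m); the arm keeps its last pose, push and grip.
It fails at once if the gripper or arm touches the brown egg (contact force between brown_egg and the arm above 0.5 N or contact force between brown_egg and the fingers above 0.5 N).
It fails at once if the brown egg is dropped or lowered onto the worktop or into the bowl (height (world z) of brown_egg_center below 0.06 m).
It fails at once if a white egg is pushed out of its place (distance of any of white_egg_a_center, white_egg_b_center from where it was at the start of the episode above 0.015 m).
It fails at once if the bowl is shifted or the jar is knocked over (distance of green_bowl from where it was at the start of the episode above 0.03 m or angle between salt_jar's own z axis and vertical above 0.5 rad or angle between green_bowl's own z axis and vertical above 0.4 rad).
It also fails if it takes over 42 s, if anything falls off the work surface, if the arm or the gripper's body presses on something with over 40 N, if the wrist force passes 120 N, or if a joint passes its speed limit or range.

### The arm

A 6-joint arm with a two-finger parallel gripper is mounted at the origin on a cart in front of the work surface, level with it; the furniture and walls round the work are solid. World frame = base frame: x ahead of the robot, y to its left, z up, the work surface at z = 0. Lengths are in m, angles in rad, forces in N, time in s.
With the tool pointing down it reaches from about 0.35 to 0.775 m from the base axis. Payload 7.3 kg.
Tool frame: the origin (TCP) lies on the centre line of the jaws, within the pads' length; the fingertips stand ahead of it and the grasp point (between the pads) lies 11 mm behind it (robot.nose_length is the z of the fingertips in the tool frame, in m); z points along the fingers, y is the line along which they close (so a half turn about z gives the same grasp; the last joint's range is limited). The gripper opens to 92 mm and grips with 3 to 60 N. Pads are 19 mm wide; open, the fingers measure 130 mm over their backs; the gripper's body (75 mm by 190 mm) begins 47 mm behind the grasp point.
Start: joints at [1.183, 0.342, 1.524, -0, 1.275, -0.146], TCP at [0.126, 0.51, 0.235] pointing down, gripper open.
Joint ranges: [-2.53, 2.53], [-0.77, 2.02], [0.04, 2.7], [-1, 4.14], [0.28, 2.66], [-3.11, 3.11]. Speed limits (rad/s): [2.57, 2.57, 3.14, 3.14, 3.14, 3.14].

### API

Orientations are given as [roll, pitch, yaw] about the fixed x, y, z axes, in that order (R = Rz(yaw) Ry(pitch) Rx(roll)).
In Python, from cell import robot, cams gives the robot as it stands. The module is installed in compiled form; this text tells all that it offers.
- The arm moves only by the tool carry_out, never from a script. Its argument "deltas" is a list of rows, each a list of 7 numbers: the shift along the tool's x, y, z in cm, then the turn, a rotation vector about the tool's x, y, z in rad, then the opening, from 0 (shut) to 1 (fully open). A call has exactly 8 rows; each row shifts and turns the commanded pose from where the row before left it, along the tool's axes as they then stand; what a row does not reach is not made up. A row lasts 1/12 s, in which the tool goes at most 41.7 mm and 7.16 degrees, less where a joint would pass 70% of its speed; a pose out of reach is approached as far as the arm can. A call is refused whole if a number of a shift passes 4.17 or a number of a turn 0.125, either way. A call with a gripper value outside its range is refused whole. The fingers move at their own pace and stop on an object; "force" is the grip in N (left out, the last holds). Time passes only in rows, so rows that do not move let the fingers close, or fill a call up. It gives the time, the measured TCP pose, the force, the opening and the grip force at its end, in the units of the state.
- robot.observe(): the state, without advancing time (a new reading comes with each control period).
- cams.read_camera(name): name is "side" or "top" or "wrist"; returns a dict with "image" (384x512x3 uint8, blue, green, red), "depth" (384x512 float32, m along the optical axis (not along the pixel's ray), 0 where there is no reading), "fx", "fy", "cx", "cy" (pixels), "world_to_cam" (4x4, takes a point from world to camera coordinates). Camera axes: x right, y up, looking along -z (the intrinsics and any distortion apply to the point x, -y, -z); pixel columns grow to the right and rows downward; lengths in m; the calibration is good to about 2 mm. A picture is of the moment at which its call begins.
- robot.hand_in(): hands the job in; it is judged then, once.
The state is a dict: "time": time; "qpos": joint angles; "qvel": joint speeds; "joint_efforts": joint torques, N m; "tool_pos": TCP position; "tool_rot": TCP orientation; "contact_force": force on the tool from outside, world axes, zero at the start; "torque": the same for the moment, N m; "opening": finger opening in m; "grip_force": force on a finger pad.
Only numpy, scipy, OpenCV 4.12 (cv2) and the standard library are available. Lean on these libraries where they do the work, as an engineer would, in place of code of your own. Each camera call takes 0.05 s, during which the arm holds its last target. There are 200 camera calls.

## Working session

There is one attempt and no reset: what is moved stays moved. The work goes in short steps, Python scripts to look and compute and a tool call to move; the robot and the scene stay as the last step left them, time stands still between calls to the robot, and variables do not carry over. Pictures are saved under pics/ and viewed, at most 10 in all, crops included, and the job is handed in when it is done.

Besides the shell and the picture viewer there is one more tool, called after ">>>" as a command line: name --pt "numbers of a row" for each row, then --argument value for the rest. carry_out: Moves the arm, as the interface text tells. Its arguments: {"type":"object","properties":{"deltas":{"type":"array","items":{"type":"array","items":{"type":"number"}}},"force":{"type":"number"}},"required":["deltas"]}

```bash
mkdir -p pics && cat > h.py <<'E'
import numpy as np, cv2
from cell import robot, cams
def grab(n):
    c=cams.read_camera(n); return c
def pts(c):
    h,w=c["depth"].shape; u,v=np.meshgrid(np.arange(w),np.arange(h)); d=c["depth"]
    P=np.stack([(u-c["cx"])/c["fx"]*d,-(v-c["cy"])/c["fy"]*d,-d,np.ones_like(d)],-1)
    W=P@np.linalg.inv(c["world_to_cam"]).T
    W=W[...,:3]; W[d<=0]=np.nan; return W
E
python3 - <<'E'
from h import *
print({k:np.round(v,3) for k,v in robot.observe().items()}, robot.nose_length)
for n in ("top","side"):
    c=grab(n); cv2.imwrite(f"pics/{n}0.png",c["image"]); np.savez(f"{n}0.npz",**c)
    print(n,np.round(np.linalg.inv(c["world_to_cam"]),3).tolist(),c["fx"],[k for k in c])
E
```

```text
{'time': np.float64(0.0), 'qpos': array([ 1.183,  0.343,  1.525, -0.   ,  1.275, -0.146]), 'qvel': array([-0.   ,  0.001,  0.   , -0.   , -0.002,  0.   ]), 'joint_efforts': array([-1.0000e-03, -4.3124e+01, -2.4421e+01,  7.2000e-02,  5.6000e-02,
       -0.0000e+00]), 'tool_pos': array([0.126, 0.509, 0.234]), 'tool_rot': array([-3.14, -0.  ,  2.9 ]), 'contact_force': array([ 0.363,  0.173, -0.087]), 'torque': array([-0.022,  0.064,  0.052]), 'grip_force': np.float64(0.0), 'opening': np.float64(0.092)} 0.008
top [[-0.023, 0.998, -0.058, 0.488], [-1.0, -0.024, -0.007, 0.025], [-0.009, 0.058, 0.998, 1.255], [0.0, 0.0, 0.0, 1.0]] 462.58356320773834 ['image', 'depth', 'fx', 'fy', 'cx', 'cy', 'world_to_cam']
side [[-0.968, 0.125, -0.217, 0.335], [-0.25, -0.464, 0.85, 0.984], [0.006, 0.877, 0.481, 0.651], [0.0, 0.0, 0.0, 1.0]] 361.3428596361204 ['image', 'depth', 'fx', 'fy', 'cx', 'cy', 'world_to_cam']
```

View pics/top0.png

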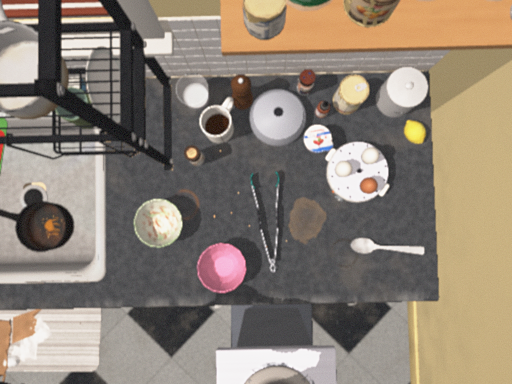

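View pics/side0.png

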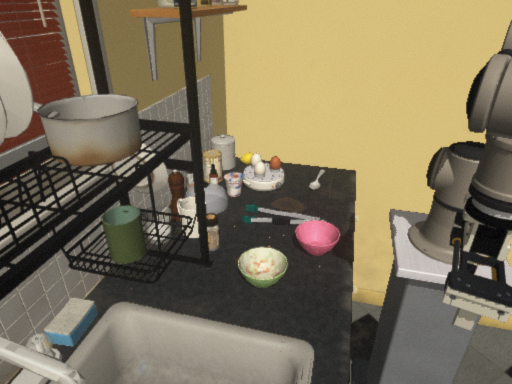

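```bash
python3 - <<'E'
from h import *
c=dict(np.load("top0.npz")); W=pts(c); im=c["image"]; hsv=cv2.cvtColor(im,cv2.COLOR_BGR2HSV); H,S,V=cv2.split(hsv)
def comps(m,name,a=8):
    n,l,st,ce=cv2.connectedComponentsWithStats(m.astype(np.uint8))
    for i in range(1,n):
        if st[i,4]>=a: print(name,st[i].tolist(),np.round(np.nanmedian(W[l==i],0),3).tolist(),"zmax",np.round(np.nanmax(W[l==i][:,2]),3))
roi=np.zeros(H.shape,bool); roi[130:300,225:300]=1
comps(roi&(H>65)&(H<95)&(S>100)&(V>30),"scoops",4)
z=W[...,2]
comps(roi&(z>0.012)&(z<0.06),"tongs",20)
cr=np.zeros(H.shape,bool); cr[135:205,320:395]=1
comps(cr&(H<15)&(S>90)&(V>60)&(z>.06),"brown")
comps(cr&(z>.085),"eggs>85")
comps(cr&(z>.045)&(z<.06),"tray",50)
br=np.zeros(H.shape,bool); br[190:255,125:190]=1
m=br&(z>.05)&(z<.075); comps(m,"rim")
p=W[m]; print("rim mid",(p.max(0)+p.min(0))/2,p.min(0),p.max(0), np.percentile(p,[5,95],axis=0))
comps((z>.09)&(np.indices(z.shape)[0]<215)&(np.indices(z.shape)[1]>165)&(np.indices(z.shape)[1]<340)&(np.indices(z.shape)[0]>70),"tall",30)
cv2.imwrite("pics/crop.png",np.hstack([cv2.resize(im[140:205,320:395],None,fx=5,fy=5,interpolation=cv2.INTER_CUBIC),cv2.resize(im[168:233,240:290],None,fx=5,fy=5,interpolation=cv2.INTER_CUBIC)]))
# tongs line pixels: bright steel
ys=range(185,275,6)
for y in ys:
    r=[x for x in range(235,290) if V[y,x]>110 or (z[y,x]>.012)]
    print(y,r)
E
```

```text
scoops [251, 173, 2, 12, 18] [0.604, 0.055, 0.026] zmax 0.031
scoops [275, 172, 4, 15, 22] [0.606, -0.015, 0.025] zmax 0.032
tongs [225, 130, 8, 11, 37] [0.72, 0.112, 0.034] zmax 0.059
tongs [253, 130, 47, 15, 506] [0.714, -0.016, 0.046] zmax 0.06
tongs [264, 171, 15, 101, 182] [0.47, -0.009, 0.023] zmax 0.032
tongs [250, 173, 6, 26, 32] [0.586, 0.052, 0.023] zmax 0.031
tongs [256, 200, 8, 39, 64] [0.496, 0.037, 0.023] zmax 0.032
tongs [225, 244, 21, 47, 591] [0.371, 0.106, 0.032] zmax 0.06
brown [320, 139, 3, 5, 11] [0.693, -0.128, 0.072] zmax 0.077
brown [360, 178, 17, 15, 199] [0.573, -0.239, 0.104] zmax 0.116
eggs>85 [362, 147, 18, 17, 223] [0.65, -0.247, 0.102] zmax 0.115
eggs>85 [335, 160, 18, 17, 224] [0.618, -0.179, 0.102] zmax 0.117
eggs>85 [361, 177, 17, 16, 224] [0.576, -0.24, 0.102] zmax 0.116
tray [328, 142, 60, 59, 1974] [0.612, -0.219, 0.053] zmax 0.06
rim [134, 199, 48, 48, 351] [0.493, 0.315, 0.058] zmax 0.066
rim mid [0.49343354 0.29832881 0.05825814] [0.43250738 0.23677736 0.05017847] [0.55435969 0.35988026 0.06633781] [[0.43567581 0.24021297 0.05081483]
 [0.551608
[... 312 characters left out ...]
097] zmax 0.106
185 [251, 252, 253, 276, 277, 278]
191 [238, 252, 253, 254, 276, 277, 278]
197 [254, 255, 256, 276, 277]
203 [255, 256, 257, 275, 276, 277]
209 [257, 258, 276, 277]
215 [258, 259, 276, 277, 278]
221 [259, 260, 276, 277, 278]
227 [259, 260, 261, 277, 278, 289]
233 [261, 262, 263, 276, 277]
239 [262, 263, 264, 275, 276, 277, 286]
245 [264, 265, 266, 275, 276]
251 [235, 236, 237, 238, 239, 240, 266, 267, 274, 275, 276]
257 [235, 236, 237, 238, 239, 240, 241, 242, 243, 244, 267, 268, 269, 274, 275]
263 [235, 236, 237, 238, 239, 240, 241, 242, 243, 244, 245, 269, 270, 271, 272, 273, 274]
269 [235, 236, 237, 238, 239, 240, 241, 242, 243, 244, 245, 246, 270, 271, 272, 273, 274, 275]
```

View pics/crop.png

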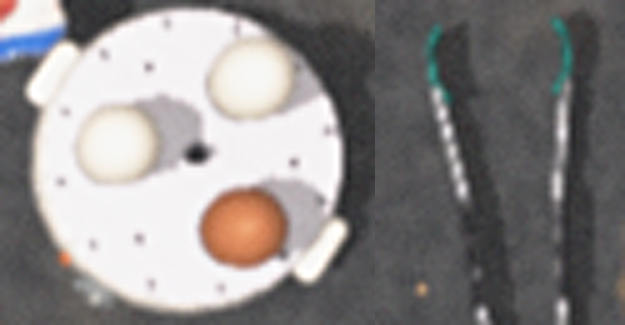

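```bash
cat >> h.py <<'E'
def ray(c,u,v,z):
    M=np.linalg.inv(c["world_to_cam"]); d=M[:3,:3]@[(u-c["cx"])/c["fx"],-(v-c["cy"])/c["fy"],-1]
    return M[:3,3]+d*(z-M[2,3])/d[2]
def plan(xyz,yaw,N=8):
    s=robot.observe(); th=s["tool_rot"][2]; p=np.array(s["tool_pos"])
    dy=(yaw-th+np.pi)%(2*np.pi)-np.pi; A=np.zeros((3,3))
    for k in range(N):
        t=th+dy*k/N; A+=np.array([[np.cos(t),np.sin(t),0],[np.sin(t),-np.cos(t),0],[0,0,-1]])
    print(N,"rows of",np.round(np.linalg.solve(A,np.array(xyz)-p)*100,2),"rz",round(-dy/N,4),"| now",np.round(p,4),np.round(s["tool_rot"],3),"open",round(float(s["opening"]),4),"grip",round(float(s["grip_force"]),1),"t",round(float(s["time"]),2))
E
python3 - <<'E'
from h import *
c=dict(np.load("top0.npz"))
rows={185:(252,277),197:(255,276.5),203:(256,276),209:(257.5,276.5),215:(258.5,277),221:(259.5,277),233:(262,276.5),239:(263,276),245:(265,275.5),251:(266.5,275)}
Ms=[]
for v,(a,b) in rows.items():
    A=ray(c,a,v,.02);B=ray(c,b,v,.02);Ms.append((A+B)/2);print(v,A[:2].round(4),B[:2].round(4),np.linalg.norm(A-B).round(4))
h=ray(c,272,268,.02);print("hinge",h)
M=np.array(Ms);f=np.polyfit(M[:,0],M[:,1],1);psi=np.arctan(f[0]);print(f,psi)
tip=(ray(c,251.5,179,.02)+ray(c,277.5,179.5,.02))/2; print("tip",tip,np.linalg.norm(tip-h))
d=np.array([np.cos(psi),np.sin(psi)]);g=h[:2]+.115*d;print("grip from hinge",g,"from tip",tip[:2]-.105*d)
d=(tip-h)[:2];print("psi tip-hinge",np.arctan2(d[1],d[0]))
plan([.49,.012,.13],np.pi+psi)
E
```

```text
185 [0.5876 0.0531] [ 0.5861 -0.0138] 0.0669
197 [0.5553 0.0457] [ 0.5539 -0.0117] 0.0575
203 [0.5392 0.0434] [ 0.5379 -0.0099] 0.0534
209 [0.5231 0.0398] [ 0.5219 -0.0109] 0.0507
215 [0.507  0.0375] [ 0.5059 -0.0118] 0.0493
221 [0.491  0.0352] [ 0.4899 -0.0114] 0.0466
233 [0.459  0.0293] [ 0.4581 -0.0093] 0.0386
239 [0.443 0.027] [ 0.4422 -0.0075] 0.0346
245 [0.427  0.0221] [ 0.4264 -0.0058] 0.0279
251 [0.4111 0.0185] [ 0.4106 -0.0041] 0.0226
hinge [0.36596931 0.004995   0.02      ]
[ 0.07025279 -0.02191926] 0.07013755242335261
tip [0.60229292 0.01923998 0.02      ] 0.23675253956824993
grip from hinge [0.48068657 0.0130542 ] from tip [0.49755107 0.01188158]
psi tip-hinge 0.060204617359346305
8 rows of [-5.21 -5.73  1.3 ] rz -0.039 | now [0.1255 0.5094 0.2341] [-3.14 -0.    2.9 ] open 0.0918 grip 0.0 t 0.1
```

```bash
python3 -c "
from h import *
plan([.494,.0125,.13],np.pi+.066,16)"
```

```text
16 rows of [-2.6  -2.88  0.65] rz -0.0192 | now [0.1255 0.5094 0.2341] [-3.14 -0.    2.9 ] open 0.0918 grip 0.0 t 0.1
```

>>> carry_out --pt "-2.6 -2.88 0.65 0 0 -0.0192 1" --pt "-2.6 -2.88 0.65 0 0 -0.0192 1" --pt "-2.6 -2.88 0.65 0 0 -0.0192 1" --pt "-2.6 -2.88 0.65 0 0 -0.0192 1" --pt "-2.6 -2.88 0.65 0 0 -0.0192 1" --pt "-2.6 -2.88 0.65 0 0 -0.0192 1" --pt "-2.6 -2.88 0.65 0 0 -0.0192 1" --pt "-2.6 -2.88 0.65 0 0 -0.0192 1"

```text
time: 0.77
tool_pos: [0.2906, 0.2452, 0.1824]
tool_rot: [3.142, 0.0, 3.055]
contact_force: [1.6, 0.0, -0.3]
opening: 0.0919
grip_force: 0.0
```

>>> carry_out --pt "-2.6 -2.88 0.65 0 0 -0.0192 1" --pt "-2.6 -2.88 0.65 0 0 -0.0192 1" --pt "-2.6 -2.88 0.65 0 0 -0.0192 1" --pt "-2.6 -2.88 0.65 0 0 -0.0192 1" --pt "-2.6 -2.88 0.65 0 0 -0.0192 1" --pt "-2.6 -2.88 0.65 0 0 -0.0192 1" --pt "-2.6 -2.88 0.65 0 0 -0.0192 1" --pt "-2.6 -2.88 0.65 0 0 -0.0192 1"

```text
time: 1.43
tool_pos: [0.494, 0.0106, 0.1301]
tool_rot: [3.141, -0.001, -3.076]
contact_force: [0.9, 0.4, 0.4]
opening: 0.092
grip_force: 0.0
```

```bash
python3 - <<'E'
from h import *
c=grab("wrist"); cv2.imwrite("pics/w1.png",c["image"]); np.savez("w1.npz",**c)
print(np.round(np.linalg.inv(c["world_to_cam"]),3).tolist())
plan([.494,.0125,.011],np.pi+.066,8)
E
```

```text
[[-0.065, -0.958, -0.28, 0.419], [0.998, -0.062, -0.019, 0.006], [0.001, -0.281, 0.96, 0.279], [0.0, 0.0, 0.0, 1.0]]
8 rows of [0.06 0.08 1.48] rz -0.0002 | now [0.499  0.0061 0.1292] [-3.139e+00  3.000e-03 -3.077e+00] open 0.0919 grip 0.0 t 1.48
```

View pics/w1.png

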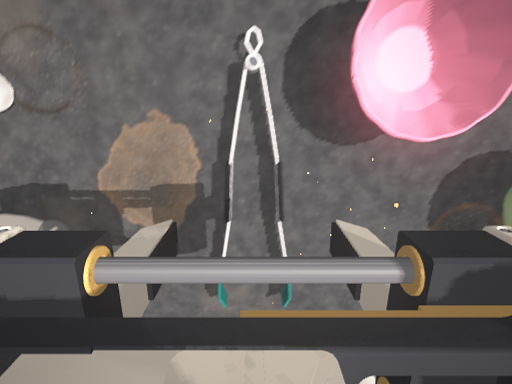

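```bash
python3 - <<'E'
from h import *
c=dict(np.load("w1.npz"))
h=ray(c,252.5,62,.02); a=[ray(c,231,163,.024),ray(c,278.5,163,.024),ray(c,228,222,.024),ray(c,282,222,.024)]
g=sum(a)/4; print(h,[x.round(4) for x in a],g, np.linalg.norm(g-h)); d=(a[2]+a[3]-a[0]-a[1])/2; print(np.linalg.norm(d),np.arctan2(d[1],d[0])); d=g-h;print(np.arctan2(d[1],d[0]))
plan([g[0],g[1],.03],np.pi+.066,8)
E
```

```text
[0.38491455 0.00303511 0.02      ] [array([ 0.4703, -0.0109,  0.024 ]), array([0.4676, 0.0317, 0.024 ]), array([ 0.5277, -0.0113,  0.024 ]), array([0.5243, 0.0401, 0.024 ])] [0.49747794 0.01241194 0.024     ] 0.11302408050337774
0.05719262014641708 0.0698316690186979
0.08311072770690536
8 rows of [0.01 0.08 1.24] rz -0.0002 | now [0.499  0.0061 0.1292] [-3.139e+00  3.000e-03 -3.077e+00] open 0.0919 grip 0.0 t 1.48
```

>>> carry_out --pt "0 0 1.9 0 0 0 1" --pt "0 0 1.9 0 0 0 1" --pt "0 0 1.9 0 0 0 1" --pt "0 0 1.9 0 0 0 1" --pt "0 0 1.9 0 0 0 1" --pt "0 0 0 0 0 0 1" --pt "0 0 0 0 0 0 1" --pt "0 0 0 0 0 0 1"

```text
time: 2.15
tool_pos: [0.4937, 0.0126, 0.0364]
tool_rot: [-3.142, 0.001, -3.076]
contact_force: [-0.1, 0.3, 0.4]
opening: 0.0918
grip_force: 0.0
```

```bash
python3 -c "
from h import *
plan([.4975,.0124,.011],np.pi+.068,4)"
```

```text
4 rows of [-0.1  -0.01  0.64] rz -0.0006 | now [0.4937 0.0126 0.0364] [-3.142e+00  1.000e-03 -3.076e+00] open 0.0918 grip 0.0 t 2.15
```

>>> carry_out --pt "-0.1 0 0.63 0 0 0 1" --pt "-0.1 0 0.63 0 0 0 1" --pt "-0.1 0 0.63 0 0 0 1" --pt "-0.1 0 0.63 0 0 0 1" --pt "0 0 0 0 0 0 1" --pt "0 0 0 0 0 0 0.57" --pt "0 0 0 0 0 0 0.57" --pt "0 0 0 0 0 0 0.57" --force 15

```text
time: 2.82
tool_pos: [0.4974, 0.0128, 0.0107]
tool_rot: [3.142, 0.0, -3.076]
contact_force: [0.1, -0.1, -0.0]
opening: 0.0764
grip_force: 0.0
```

>>> carry_out --pt "0 0 0 0 0 0 0.57" --pt "0 0 0 0 0 0 0.57" --pt "0 0 0 0 0 0 0.57" --pt "0 0 0 0 0 0 0.57" --pt "0 0 0 0 0 0 0.57" --pt "0 0 0 0 0 0 0.57" --pt "0 0 0 0 0 0 0.57" --pt "0 0 0 0 0 0 0.57" --force 15

```text
time: 3.48
tool_pos: [0.4976, 0.0127, 0.0107]
tool_rot: [-3.142, 0.001, -3.076]
contact_force: [0.4, -0.7, 2.6]
opening: 0.0523
grip_force: 6.0
```

>>> carry_out --pt "0 0 -0.5 0 0 0 0.57" --pt "0 0 -1.5 0 0 0 0.57" --pt "0 0 -2.5 0 0 0 0.57" --pt "0 0 -2.5 0 0 0 0.57" --pt "0 0 -2.5 0 0 0 0.57" --pt "0 0 -2.5 0 0 0 0.57" --pt "0 0 -2.5 0 0 0 0.57" --pt "0 0 -1.5 0 0 0 0.57" --force 15

```text
time: 4.15
tool_pos: [0.4976, 0.0127, 0.1732]
tool_rot: [-3.141, 0.002, -3.076]
contact_force: [0.0, 0.2, -0.6]
opening: 0.0527
grip_force: 5.2
```

>>> carry_out --pt "0 0 0 0 0 0 0.57" --pt "0 0 0 0 0 0 0.57" --pt "0 0 0 0 0 0 0.57" --pt "0 0 0 0 0 0 0.57" --pt "0 0 0 0 0 0 0.57" --pt "0 0 0 0 0 0 0.57" --pt "0 0 0 0 0 0 0.57" --pt "0 0 0 0 0 0 0.57"

```text
time: 4.82
tool_pos: [0.4971, 0.0128, 0.1701]
tool_rot: [3.141, -0.001, -3.076]
contact_force: [0.2, 0.2, -1.4]
opening: 0.0523
grip_force: 5.2
```

```bash
python3 - <<'E'
from h import *
psi=-.30; b=np.array([.573,-.238]); g=b-.105*np.array([np.cos(psi),np.sin(psi)]); print(g)
for n in ("top","side"):
    c=grab(n); np.savez(f"{n}1.npz",**c); cv2.imwrite(f"pics/{n}1.png",c["image"])
    W=pts(c); H,S,V=cv2.split(cv2.cvtColor(c["image"],cv2.COLOR_BGR2HSV))
    n_,l,st,ce=cv2.connectedComponentsWithStats(((H>65)&(H<95)&(S>100)&(V>30)).astype(np.uint8))
    for i in range(1,n_):
        m=l==i
        if st[i,4]>5 and np.nanmedian(W[m][:,0])>.5 and abs(np.nanmedian(W[m][:,1]))<.2: print(n,st[i],np.nanmin(W[m],0).round(3),np.nanmedian(W[m],0).round(3),np.nanmax(W[m],0).round(3))
plan([*g,.17],np.pi+psi,8)
E
```

```text
[ 0.47268967 -0.20697038]
top [295   0  32   5  85] [ 0.783 -0.067  0.636] [ 0.785 -0.049  0.641] [ 0.789 -0.025  0.646]
top [275 164   5  17  24] [ 0.585 -0.014 -0.001] [ 0.607 -0.012  0.185] [ 0.637 -0.006  0.189]
top [249 167   3  13  23] [0.589 0.051 0.001] [0.607 0.053 0.186] [0.617 0.061 0.189]
side [246 163  11   6  54] [ 0.587 -0.018  0.162] [ 0.605 -0.011  0.172] [ 0.62  -0.005  0.18 ]
side [242 170   9   8  52] [0.59  0.051 0.162] [0.602 0.055 0.173] [0.615 0.058 0.185]
8 rows of [ 0.05 -2.78  0.  ] rz 0.0457 | now [0.4972 0.0127 0.1703] [ 3.141 -0.    -3.076] open 0.0522 grip 5.2 t 4.92
```

View pics/side1.png

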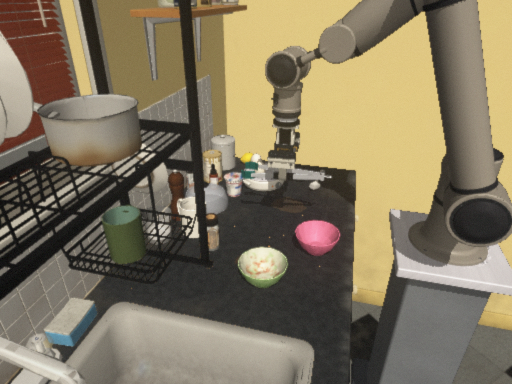

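>>> carry_out --pt "0.03 -1.4 0 0 0 0.0229 0.57" --pt "0.03 -1.4 0 0 0 0.0229 0.57" --pt "0.03 -1.4 0 0 0 0.0229 0.57" --pt "0.03 -1.4 0 0 0 0.0229 0.57" --pt "0.03 -1.4 0 0 0 0.0229 0.57" --pt "0.03 -1.4 0 0 0 0.0229 0.57" --pt "0.03 -1.4 0 0 0 0.0229 0.57" --pt "0.03 -1.4 0 0 0 0.0229 0.57"

```text
time: 5.58
tool_pos: [0.4932, -0.0997, 0.1705]
tool_rot: [3.142, 0.0, 3.023]
contact_force: [-0.4, 0.1, -1.0]
opening: 0.0524
grip_force: 5.2
```

>>> carry_out --pt "0.03 -1.4 0 0 0 0.0229 0.57" --pt "0.03 -1.4 0 0 0 0.0229 0.57" --pt "0.03 -1.4 0 0 0 0.0229 0.57" --pt "0.03 -1.4 0 0 0 0.0229 0.57" --pt "0.03 -1.4 0 0 0 0.0229 0.57" --pt "0.03 -1.4 0 0 0 0.0229 0.57" --pt "0.03 -1.4 0 0 0 0.0229 0.57" --pt "0.03 -1.4 0 0 0 0.0229 0.57"

```text
time: 6.25
tool_pos: [0.4687, -0.2089, 0.1705]
tool_rot: [3.142, 0.0, 2.839]
contact_force: [-0.0, 0.3, -2.2]
opening: 0.0523
grip_force: 5.2
```

>>> carry_out --pt "0 0 0 0 0 0 0.57" --pt "0 0 0 0 0 0 0.57" --pt "0 0 0 0 0 0 0.57" --pt "0 0 0 0 0 0 0.57" --pt "0 0 0 0 0 0 0.57" --pt "0 0 0 0 0 0 0.57" --pt "0 0 0 0 0 0 0.57" --pt "0 0 0 0 0 0 0.57"

```text
time: 6.92
tool_pos: [0.469, -0.208, 0.1705]
tool_rot: [3.141, 0.0, 2.841]
contact_force: [0.1, -0.8, -0.2]
opening: 0.0522
grip_force: 5.2
```

```bash
python3 - <<'E'
from h import *
c=grab("top"); np.savez("top2.npz",**c); im=c["image"]
W=pts(c); H,S,V=cv2.split(cv2.cvtColor(im,cv2.COLOR_BGR2HSV)); z=W[...,2]
roi=np.zeros(H.shape,bool); roi[125:225,310:410]=1
for nm,m in (("scoop",roi&(H>65)&(H<95)&(S>80)&(V>30)),("scoopz",roi&(z>.165)&(z<.2)),("brown",roi&(H<15)&(S>90)&(V>60)),("eggs",roi&(z>.085)&(z<.125))):
    n,l,st,ce=cv2.connectedComponentsWithStats(m.astype(np.uint8))
    for i in range(1,n):
        if st[i,4]>5: print(nm,st[i],ce[i].round(1),np.nanmedian(W[l==i],0).round(4),"ray@.187",ray(c,*ce[i],.187).round(4)[:2])
cv2.imwrite("pics/top2.png",cv2.resize(im[125:225,310:410],None,fx=5,fy=5,interpolation=cv2.INTER_CUBIC))
plan([.4727,-.207,.17],np.pi-.3,8)
E
```

```text
scoop [360 177   3   9  14] [361.1 181.2] [ 0.5767 -0.2031  0.1847] ray@.187 [ 0.577 -0.203]
scoop [388 179   5  11  38] [389.9 183.9] [ 0.572  -0.2705  0.181 ] ray@.187 [ 0.5692 -0.2692]
scoopz [357 173  10  34  90] [360.2 188.5] [ 0.563  -0.2018  0.1802] ray@.187 [ 0.5602 -0.2004]
scoopz [388 179   4  11  35] [389.5 184. ] [ 0.57   -0.2702  0.1811] ray@.187 [ 0.569  -0.2683]
brown [314 139   9   6  30] [318.3 141.6] [ 0.6911 -0.122   0.0711] ray@.187 [ 0.6716 -0.1071]
brown [362 178  15  15 179] [369. 185.] [ 0.5735 -0.2394  0.1044] ray@.187 [ 0.5679 -0.221 ]
eggs [362 147  18  17 223] [370.7 154.7] [ 0.65   -0.2469  0.103 ] ray@.187 [ 0.6381 -0.2274]
eggs [336 160  17  17 226] [343.7 167.9] [ 0.618  -0.1784  0.102 ] ray@.187 [ 0.6088 -0.1641]
eggs [362 177  16  16 209] [369.6 184.5] [ 0.5754 -0.2409  0.1029] ray@.187 [ 0.5689 -0.2223]
8 rows of [-0.04  0.03  0.01] rz -0.0001 | now [ 0.4689 -0.2081  0.1705] [ 3.141 -0.     2.841] open 0.0526 grip 5.2 t 6.97
```

View pics/top2.png

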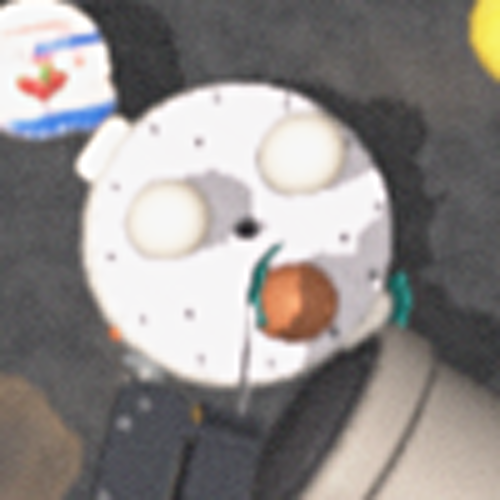

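>>> carry_out --pt "-0.21 0.05 1.0 0 0 0 0.57" --pt "-0.21 0.06 1.0 0 0 0 0.57" --pt "0 0 1.0 0 0 0 0.57" --pt "0 0 1.0 0 0 0 0.57" --pt "0 0 0.5 0 0 0 0.57" --pt "0 0 0 0 0 0 0.57" --pt "0 0 0 0 0 0 0.57" --pt "0 0 0 0 0 0 0.57"

```text
time: 7.63
tool_pos: [0.4734, -0.2086, 0.1258]
tool_rot: [-3.142, 0.001, 2.841]
contact_force: [0.8, -0.0, -0.5]
opening: 0.0524
grip_force: 5.2
```

>>> carry_out --pt "0 0 0.8 0 0 0 0.57" --pt "0 0 0.8 0 0 0 0.57" --pt "0 0 0.8 0 0 0 0.57" --pt "0 0 0.8 0 0 0 0.57" --pt "0 0 0.8 0 0 0 0.57" --pt "0 0 0.6 0 0 0 0.57" --pt "0 0 0 0 0 0 0.57" --pt "0 0 0 0 0 0 0.57"

```text
time: 8.3
tool_pos: [0.473, -0.2083, 0.079]
tool_rot: [3.141, -0.001, 2.841]
contact_force: [-0.6, -0.9, -1.6]
opening: 0.0526
grip_force: 5.2
```

```bash
python3 - <<'E'
from h import *
c=grab("side"); im=c["image"]
cv2.imwrite("pics/side2.png",cv2.resize(im[130:210,215:335],None,fx=6,fy=6,interpolation=cv2.INTER_CUBIC))
plan([.4733,-.2082,.0795],np.pi-.3,8); print(robot.observe()["contact_force"])
E
```

```text
8 rows of [ 0.  0. -0.] rz -0.0001 | now [ 0.4733 -0.2085  0.0795] [3.141 0.    2.841] open 0.0525 grip 5.2 t 8.35
[ 0.47061268 -0.03752252 -1.10373355]
```

View pics/side2.png

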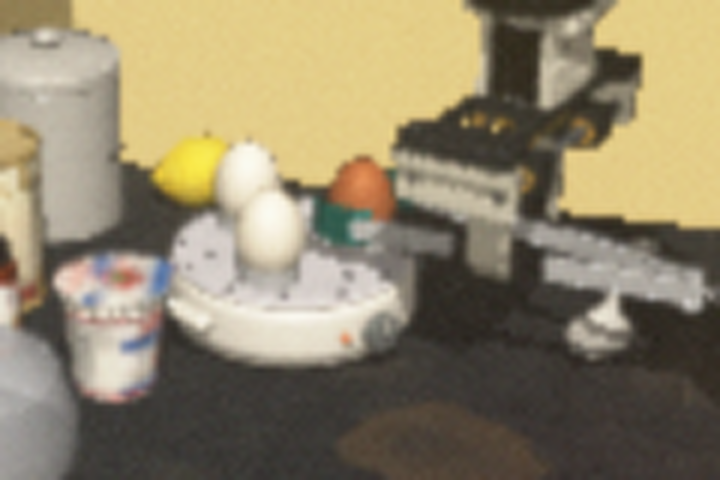

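The side crop shows the near scoop at (345,222), level with the girth of the brown egg at (362,190). The white eggs are upright, so I'll squeeze now.

>>> carry_out --pt "0 0 0 0 0 0 0.5" --pt "0 0 0 0 0 0 0.48" --pt "0 0 0 0 0 0 0.46" --pt "0 0 0 0 0 0 0.44" --pt "0 0 0 0 0 0 0.4" --pt "0 0 0 0 0 0 0.3" --pt "0 0 0 0 0 0 0.3" --pt "0 0 0 0 0 0 0.3" --force 22

```text
time: 9.02
tool_pos: [0.4735, -0.2088, 0.0797]
tool_rot: [-3.141, 0.001, 2.84]
contact_force: [0.6, -2.2, 0.9]
opening: 0.0403
grip_force: 22.0
```

>>> carry_out --pt "0 0 0 0 0 0 0.3" --pt "0 0 0 0 0 0 0.3" --pt "0 0 0 0 0 0 0.3" --pt "0 0 0 0 0 0 0.3" --pt "0 0 0 0 0 0 0.3" --pt "0 0 0 0 0 0 0.3" --pt "0 0 0 0 0 0 0.3" --pt "0 0 0 0 0 0 0.3" --force 22

```text
time: 9.68
tool_pos: [0.4733, -0.2085, 0.0795]
tool_rot: [3.142, 0.0, 2.841]
contact_force: [0.4, -3.6, -0.1]
opening: 0.0406
grip_force: 22.1
```

Closed at 40.6 mm, which matches the 41 mm expected on the egg. Lifting.

>>> carry_out --pt "0 0 -0.5 0 0 0 0.3" --pt "0 0 -1.0 0 0 0 0.3" --pt "0 0 -1.5 0 0 0 0.3" --pt "0 0 -1.8 0 0 0 0.3" --pt "0 0 -2.0 0 0 0 0.3" --pt "0 0 -2.0 0 0 0 0.3" --pt "0 0 -1.8 0 0 0 0.3" --pt "0 0 -1.0 0 0 0 0.3"

```text
time: 10.35
tool_pos: [0.4732, -0.2078, 0.1978]
tool_rot: [3.141, 0.001, 2.842]
contact_force: [0.3, -0.2, -1.4]
opening: 0.0409
grip_force: 22.0
```

>>> carry_out --pt "0 0 -0.6 0 0 0 0.3" --pt "0 0 0 0 0 0 0.3" --pt "0 0 0 0 0 0 0.3" --pt "0 0 0 0 0 0 0.3" --pt "0 0 0 0 0 0 0.3" --pt "0 0 0 0 0 0 0.3" --pt "0 0 0 0 0 0 0.3" --pt "0 0 0 0 0 0 0.3"

```text
time: 11.02
tool_pos: [0.4731, -0.2084, 0.2011]
tool_rot: [3.141, -0.001, 2.841]
contact_force: [0.7, 0.5, -2.2]
opening: 0.0409
grip_force: 22.0
```

```bash
python3 - <<'E'
from h import *
for n in("side","top"):
    c=grab(n); W=pts(c); H,S,V=cv2.split(cv2.cvtColor(c["image"],cv2.COLOR_BGR2HSV))
    m=(H<15)&(S>90)&(V>60)&(W[...,2]>.12)&(W[...,0]>.5)&(W[...,0]<.65)&(W[...,1]<-.15)&(W[...,1]>-.3)
    print(n,m.sum(),np.nanmedian(W[m],0).round(3),np.nanmax(W[m],0).round(3))
psi=.45; g=np.array([.4934,.298])-.105*np.array([np.cos(psi),np.sin(psi)]); print(g)
plan([*g,.215],np.pi+psi,32)
E
```

```text
side 44 [ 0.57  -0.23   0.222] [ 0.586 -0.221  0.23 ]
top 249 [ 0.573 -0.234  0.226] [ 0.593 -0.219  0.236]
[0.39885305 0.25232862]
32 rows of [ 0.14  1.49 -0.04] rz -0.0235 | now [ 0.4732 -0.2084  0.2013] [ 3.141 -0.     2.841] open 0.0405 grip 22.0 t 11.12
```

```bash
python3 - <<'E'
from h import *
for n in("top0","side0"):
    W=pts(dict(np.load(n+".npz"))).reshape(-1,3); m=(W[:,2]>.14)&(W[:,2]<.6)&(W[:,0]>.25)&(W[:,0]<.72)&(W[:,1]>.05)&(W[:,1]<.48)
    P=W[m]; print(n,len(P)); 
    if len(P): print(P[np.argsort(P[:,0])][:3].round(3),P[np.argsort(P[:,1])][:3].round(3))
E
```

```text
top0 4044
[[0.643 0.325 0.336]
 [0.644 0.325 0.36 ]
 [0.644 0.325 0.37 ]] [[0.655 0.264 0.332]
 [0.652 0.264 0.3  ]
 [0.652 0.264 0.389]]
side0 5093
[[0.641 0.329 0.335]
 [0.641 0.328 0.219]
 [0.641 0.327 0.368]] [[0.649 0.266 0.539]
 [0.648 0.267 0.338]
 [0.648 0.268 0.587]]
```

>>> carry_out --pt "0.14 0.5 -0.04 0 0 -0.008 0.3" --pt "0.14 1.0 -0.04 0 0 -0.0235 0.3" --pt "0.14 1.49 -0.04 0 0 -0.0235 0.3" --pt "0.14 1.49 -0.04 0 0 -0.0235 0.3" --pt "0.14 1.49 -0.04 0 0 -0.0235 0.3" --pt "0.14 1.49 -0.04 0 0 -0.0235 0.3" --pt "0.14 1.49 -0.04 0 0 -0.0235 0.3" --pt "0.14 1.49 -0.04 0 0 -0.0235 0.3"

```text
time: 11.78
tool_pos: [0.4854, -0.1025, 0.2048]
tool_rot: [3.141, 0.0, 3.016]
contact_force: [-1.2, -0.1, -1.4]
opening: 0.0408
grip_force: 22.0
```

>>> carry_out --pt "0.14 1.49 -0.04 0 0 -0.0235 0.3" --pt "0.14 1.49 -0.04 0 0 -0.0235 0.3" --pt "0.14 1.49 -0.04 0 0 -0.0235 0.3" --pt "0.14 1.49 -0.04 0 0 -0.0235 0.3" --pt "0.14 1.49 -0.04 0 0 -0.0235 0.3" --pt "0.14 1.49 -0.04 0 0 -0.0235 0.3" --pt "0.14 1.49 -0.04 0 0 -0.0235 0.3" --pt "0.14 1.49 -0.04 0 0 -0.0235 0.3"

```text
time: 12.45
tool_pos: [0.4793, 0.0169, 0.2081]
tool_rot: [3.141, 0.0, -3.079]
contact_force: [-0.8, 0.9, -2.3]
opening: 0.0405
grip_force: 22.0
```

>>> carry_out --pt "0.14 1.49 -0.04 0 0 -0.0235 0.3" --pt "0.14 1.49 -0.04 0 0 -0.0235 0.3" --pt "0.14 1.49 -0.04 0 0 -0.0235 0.3" --pt "0.14 1.49 -0.04 0 0 -0.0235 0.3" --pt "0.14 1.49 -0.04 0 0 -0.0235 0.3" --pt "0.14 1.49 -0.04 0 0 -0.0235 0.3" --pt "0.14 1.49 -0.04 0 0 -0.0235 0.3" --pt "0.14 1.49 -0.04 0 0 -0.0235 0.3"

```text
time: 13.12
tool_pos: [0.4511, 0.133, 0.2113]
tool_rot: [3.141, 0.0, -2.891]
contact_force: [0.5, -0.1, -2.3]
opening: 0.0406
grip_force: 22.0
```

```bash
python3 -c "
from h import *
plan([.3989,.2523,.215],np.pi+.45,10)"
```

```text
10 rows of [ 0.09  1.3  -0.04] rz -0.02 | now [0.4511 0.133  0.2113] [ 3.141  0.    -2.891] open 0.0406 grip 22.0 t 13.12
```

>>> carry_out --pt "0.09 1.4 -0.04 0 0 -0.02 0.3" --pt "0.09 1.4 -0.04 0 0 -0.02 0.3" --pt "0.09 1.4 -0.04 0 0 -0.02 0.3" --pt "0.09 1.4 -0.04 0 0 -0.02 0.3" --pt "0.09 1.4 -0.04 0 0 -0.02 0.3" --pt "0.09 1.3 -0.04 0 0 -0.02 0.3" --pt "0.09 1.3 -0.04 0 0 -0.02 0.3" --pt "0.09 1.2 -0.04 0 0 -0.02 0.3"

```text
time: 13.78
tool_pos: [0.4105, 0.2332, 0.2145]
tool_rot: [3.141, 0.0, -2.731]
contact_force: [0.1, 0.6, -1.4]
opening: 0.0407
grip_force: 22.0
```

>>> carry_out --pt "0.09 0.9 -0.04 0 0 -0.02 0.3" --pt "0.09 0.7 -0.04 0 0 -0.02 0.3" --pt "0 0.4 0 0 0 0 0.3" --pt "0 0.2 0 0 0 0 0.3" --pt "0 0 0 0 0 0 0.3" --pt "0 0 0 0 0 0 0.3" --pt "0 0 0 0 0 0 0.3" --pt "0 0 0 0 0 0 0.3"

```text
time: 14.45
tool_pos: [0.401, 0.2508, 0.2151]
tool_rot: [3.142, -0.0, -2.695]
contact_force: [0.0, 0.6, -2.7]
opening: 0.0408
grip_force: 22.0
```

```bash
python3 - <<'E'
from h import *
plan([.3989,.2523,.215],np.pi+.45,4)
c=grab("top"); W=pts(c); H,S,V=cv2.split(cv2.cvtColor(c["image"],cv2.COLOR_BGR2HSV))
m=(H<15)&(S>90)&(V>60)&(W[...,2]>.15)&(W[...,2]<.26)&(W[...,0]>.4)&(W[...,0]<.6)&(W[...,1]>.2)&(W[...,1]<.4)
print(m.sum(),np.nanmedian(W[m],0).round(3),np.nanmax(W[m],0).round(3))
s=grab("side"); cv2.imwrite("pics/end.png",np.hstack([c["image"][60:320,80:420],s["image"][60:320,150:490]]))
E
```

```text
4 rows of [0.03 0.06 0.  ] rz -0.0008 | now [0.401  0.2508 0.2151] [ 3.142 -0.    -2.695] open 0.0408 grip 22.0 t 14.45
283 [0.497 0.294 0.239] [0.519 0.319 0.249]
```

View pics/end.png

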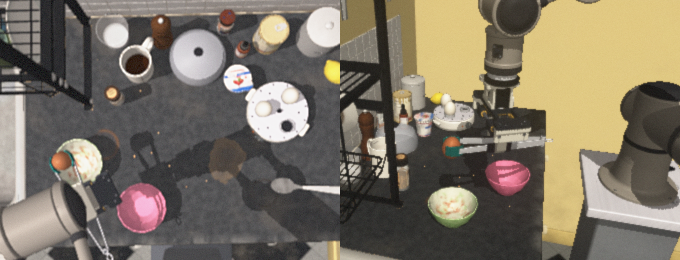

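The egg is held in the scoops at (0.497, 0.294), over the bowl's middle at (0.493, 0.298). The white eggs, bowl and jar haven't moved.

```bash
python3 -c "
from cell import robot
print(robot.hand_in())"
```

```text
the job is handed in; nothing more can be done
None
```

The job is handed in at about 14.5 s: the brown egg is held in the tongs about 0.22 m up, 6 mm from the middle of the green bowl by the last camera measurement; the hand-in returned no verdict.

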